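Scan the stock label of the fuel filter bin

TASK

Book the fuel filters in the stock count: pick the hand scanner up by its handle so that your grip squeezes its trigger, aim it square at the slanted label of the bin that holds the fuel filters, about a hand's width (12 cm) away, and hold it steady there for about two seconds with the trigger squeezed. Do not scan the other bins or move anything else. Then lay the scanner back on its side, fully on its mat, without dropping it, and let go.

Things in the scene. Friction and masses are not known exactly. Their poses are not given: they have to be found in the camera images.
- scanner: grey and black plastic pistol-shaped scanner, 0.27 kg, lying on its side, 56 mm thick. Origin: centre of its 130 x 150 mm outline, on the underside; x the way the beam points, y from handle to head, z up as it lies. Head x -60 to 69, y 21 to 75 mm; handle x -38 to -6, y -55 to 26, z 11 to 45 mm; foot 46 x 18 x 56 mm at y -75 to -57, x -47 to -1
- scanner_grip (a point): where to grip: middle of handle and trigger, in the scanner's frame x = -18, y = -4, z = 28 mm. The fingers close along the scanner's x, one on the trigger, one on the handle's back (44 mm apart at rest, 38 mm squeezed)
- scanner_window (a point): centre of the window at the nose, in the scanner's frame x = 70, y = 48, z = 28 mm; the beam leaves along the scanner's +x. It reads a label 60 to 180 mm ahead of the window, its centre within 20 mm of the beam's line, within 25 degrees of square, in any roll about the beam
- scanner_mid (a point): centre of the scanner's outline and thickness; in the scanner's frame at x = 0, y = 0, z = 28 mm
- trigger (a joint): trigger on the front of the handle, black, 16 mm wide (z) and 44 mm long (y -26 to +18 mm), standing 12 mm proud of the handle; 0 is released, 0.006 m fully squeezed (2 N to start, 5 N to bottom; springs back)
- mat: flat grey felt mat, 200 x 220 x 4 mm, fixed on the counter; origin at the centre of its underside
- bin_filters: open-fronted grey stacking bin, 160 long (x) x 120 wide (y) x 80 mm high (front lip 45 mm), origin at the centre of its underside, its front to its own -x (turned up to 0.2 rad from facing the robot), loose, 0.8 to 1.7 kg. It holds three white fuel filters (cylinders 44 mm across, 105 mm long, up to 81 mm above the counter)
- label_filters: label card (76 x 38 mm, white with upright black bars) in the slanted aluminium holder on the front of the fuel filter bin; origin at the centre of the card, 99 mm ahead of the bin's centre and 34 mm above the counter; own z is the outward normal of the card, which looks forward from the bin and 45 degrees up
- bin_bearings: open-fronted grey stacking bin, 160 long (x) x 120 wide (y) x 80 mm high (front lip 45 mm), origin at the centre of its underside, its front to its own -x (turned up to 0.2 rad from facing the robot), loose, 0.8 to 1.7 kg. It holds five flat ball bearings, 52 mm across
- label_bearings: label card (76 x 38 mm, white with upright black bars) in the slanted aluminium holder on the front of the ball bearing bin; origin at the centre of the card, 99 mm ahead of the bin's centre and 34 mm above the counter; own z is the outward normal of the card, which looks forward from the bin and 45 degrees up
- bin_plugs: open-fronted grey stacking bin, 160 long (x) x 120 wide (y) x 80 mm high (front lip 45 mm), origin at the centre of its underside, its front to its own -x (turned up to 0.2 rad from facing the robot), loose, 0.8 to 1.7 kg. It holds four spark plugs, 63 mm long
- label_plugs: label card (76 x 38 mm, white with upright black bars) in the slanted aluminium holder on the front of the spark plug bin; origin at the centre of the card, 99 mm ahead of the bin's centre and 34 mm above the counter; own z is the outward normal of the card, which looks forward from the bin and 45 degrees up
- mug: grey enamel mug, 71 mm across, 72 mm high, standing loose on the left; leave it alone
- grease_tin: round yellow tin, 68 mm across, 48 mm high, standing loose on the right; leave it alone
Not all that is in view belongs to the job. What is shaped like the scanner but green is not meant.

How it is judged:
By the outcome, as a careful person would: the job done as asked, in the order asked, and still so for the second after the job is handed in, with the robot touching nothing.
It also fails if it takes over 48 s, if anything falls off the work surface, if the arm or the gripper's body presses on something with over 40 N, if the wrist force passes 120 N, or if a joint passes its speed limit or range.

ROBOT

A 6-joint arm with a two-finger parallel gripper is mounted at the origin on a cart in front of the work surface, level with it; the furniture and walls round the work are solid. World frame = base frame: x ahead of the robot, y to its left, z up, the work surface at z = 0. Lengths are in mm, angles in rad, forces in N, time in s.
With the tool pointing down it reaches from about 275 to 1000 mm from the base axis. Payload 8.4 kg.
Tool frame: the origin (TCP) lies between the finger pads; the fingertips stand 22 mm ahead of it and the grasp point (between the pads) lies 3 mm ahead of it; z points along the fingers, y is the line along which they close (so a half turn about z gives the same grasp; the last joint's range is limited). The gripper opens to 85 mm and grips with 20 to 120 N. Pads are 22 mm wide; open, the fingers measure 114 mm over their backs; the gripper's body (76 mm by 85 mm) begins 54 mm behind the grasp point. The pads swing forward as they close: fully open they stand 13 mm farther back than shut.
Start: joints at [1.324, 0.353, 1.633, -0, 1.155, -0.002], TCP at [151.475, 606.369, 253.281] pointing down, gripper open.
Joint ranges: [-2.63, 2.63], [-0.92, 2.1], [0.06, 2.66], [-1.3, 4.44], [0, 2.69], [-3.02, 3.02]. Speed limits (rad/s): [2.22, 2.22, 2.79, 3.14, 3.14, 3.14].

INTERFACE

Orientations are given as [roll, pitch, yaw] about the fixed x, y, z axes, in that order (R = Rz(yaw) Ry(pitch) Rx(roll)).
In Python, from rig import r, grab_frame gives the robot as it stands.
- The arm moves only by the shell command python3 -m inch 'ROWS' [FORCE]. ROWS is JSON, a list of rows, each a list of 7 numbers: the turn, a rotation vector about the tool's x, y, z as a fraction of full scale, then the shift along the tool's x, y, z as a fraction of full scale, then the closure, from 0 (fully open) to 1 (shut). In form: [[rx, ry, rz, dx, dy, dz, fingers], ...]. A call has 1 to 8 rows; each row shifts and turns the commanded pose from where the row before left it, along the tool's axes as they then stand; what a row does not reach is not made up. Full scale, the value 1, is 2.5 cm for a shift and pi rad for a turn. A row lasts 1/12 s, in which the tool goes at most 41.7 mm and 7.16 degrees, less where a joint would pass 70% of its speed; a pose out of reach is approached as far as the arm can. A call with a number of a shift or a turn outside -1 to 1 is refused whole. A call with a gripper value outside its range is refused whole. The fingers move at their own pace and stop on an object; FORCE is the grip in N (left out, the last holds). Time passes only in rows, so rows that do not move let the fingers close. It gives the time, the measured TCP pose, the force, the opening and the grip force at its end, in the units of the state.
- r.sense(): the state, without advancing time (a new reading comes with each control period).
- grab_frame(name): name is "side" or "top"; returns a dict with "pixels" (420x560x3 uint8, red, green, blue), "z_map" (420x560 float32, mm along the optical axis (not along the pixel's ray), 0 where there is no reading), "vertical_fov" (degrees; the focal length in pixels is half the picture's height over the tangent of half this angle, whatever the lens; pixels are square), "cx", "cy" (the principal point, pixels), "cam_to_world" (4x4, takes a point from camera to world coordinates). Camera axes: x right, y down, z forward; pixel columns grow to the right and rows downward; lengths in mm; the calibration is good to about 2 mm. A picture is of the moment at which its call begins.
- r.sign_off(): hands the job in; it is judged then, once.
The state is a dict: "clock": time; "qpos": joint angles; "qvel": joint speeds; "joint_efforts": joint torques, N m; "eef_pos": TCP position; "tcp_rot": TCP orientation; "contact_force": force on the tool from outside, world axes, zero at the start; "wrist_torque": the same for the moment, N m; "opening": opening from 0.0 (shut) to 1.0 (fully open); "grasp_force": force on a finger pad.
Only numpy, scipy, OpenCV 4.12 (cv2) and the standard library are available. Lean on these libraries where they do the work, as an engineer would, in place of code of your own. Each camera call takes 0.05 s, during which the arm holds its last target. There are 200 camera calls.

## Working session

There is one attempt and no reset: what is moved stays moved. The work goes in short steps, Python scripts to look and compute and a shell command to move; the robot and the scene stay as the last step left them, time stands still between calls to the robot, and variables do not carry over. Pictures are saved under pics/ and viewed, at most 10 in all, crops included, and the job is handed in when it is done.

```bash
ls; mkdir -p pics
python3 - <<'E'
from rig import r, grab_frame
import cv2,numpy as np
for n in("top","side"):
    f=grab_frame(n); cv2.imwrite(f"pics/{n}0.png",f["pixels"][:,:,::-1]); np.savez(f"{n}0.npz",**f)
    print(n,f["vertical_fov"],f["cx"],f["cy"],np.round(f["cam_to_world"],3).tolist())
print(r.sense())
E
```

```text
pics
top 54.10154014170827 282.6712023865747 214.84013880753395 [[0.085, -0.971, 0.222, 325.026], [-0.996, -0.083, 0.019, -5.072], [0.0, -0.223, -0.975, 1203.124], [0.0, 0.0, 0.0, 1.0]]
side 56.53211157056782 280.378628024643 215.5301018597997 [[-0.941, -0.151, 0.304, 273.726], [-0.339, 0.464, -0.819, 800.983], [-0.018, -0.873, -0.487, 529.401], [0.0, 0.0, 0.0, 1.0]]
{'clock': 0.1, 'qpos': array([ 1.32358827e+00,  3.53596402e-01,  1.63407991e+00,  3.21578642e-05,
        1.15520298e+00, -2.40244100e-03]), 'qvel': array([-2.14856932e-04, -1.67796761e-03, -1.19713643e-03, -8.13524884e-04,
       -1.86013516e-03,  4.23995812e-05]), 'joint_efforts': array([-1.14300619e-03, -6.06356478e+01, -3.42818177e+01, -3.70877729e-05,
        4.02012971e-03, -6.96454819e-06]), 'eef_pos': array([151.37103574, 605.96650249, 252.61718061]), 'tcp_rot': array([-3.14030609e+00, -3.24947455e-05,  2.89677402e+00]), 'contact_force': array([-0.93330328,  0.62041302, -0.17717652]), 'wrist_torque': array([-0.00338908, -0.00534741, -0.04406266]), 'grasp_force': 0.0, 'opening': 0.9981307250966539}
```

View pics/top0.png

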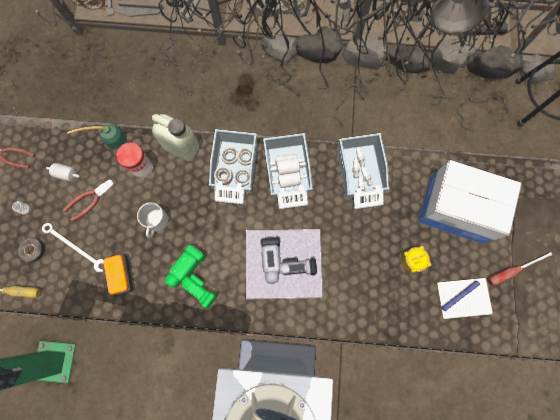

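View pics/side0.png

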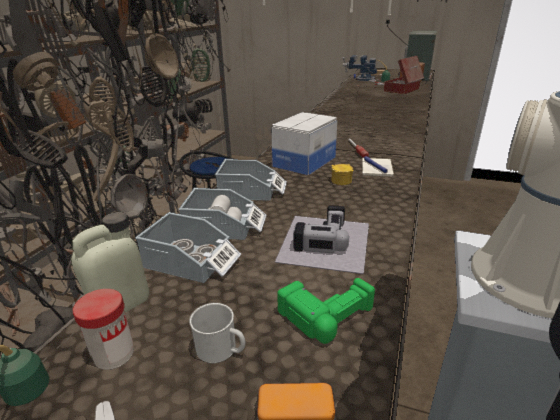

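The top view shows three bins, left to right: bearings (233,160), white filter cylinders (288,168) with its label at about (292,199), and plugs (363,168). The grey scanner lies on the mat at about (285,262). The green look-alike at (190,275) is not meant. I'll enlarge a crop to confirm.

Run:
```python
import cv2
im=cv2.imread("pics/top0.png")[125:305,205:345]
cv2.imwrite("pics/crop.png",cv2.resize(im,None,fx=3.3,fy=3.3,interpolation=cv2.INTER_CUBIC))
im=cv2.imread("pics/side0.png")[180:280,170:380]
cv2.imwrite("pics/crops.png",cv2.resize(im,None,fx=3.8,fy=3.8,interpolation=cv2.INTER_CUBIC))
```

```text
(no output)
```

View pics/crop.png

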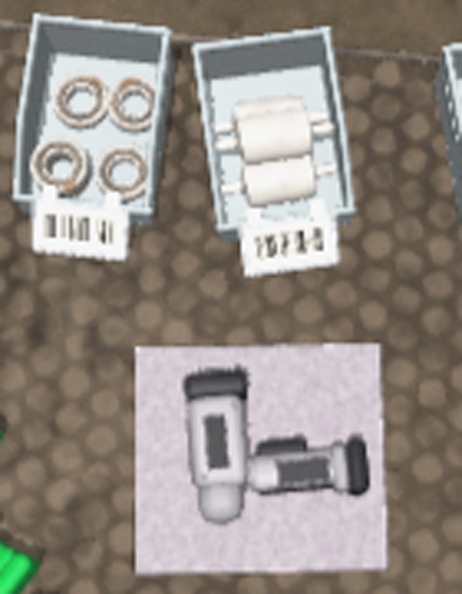

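View pics/crops.png

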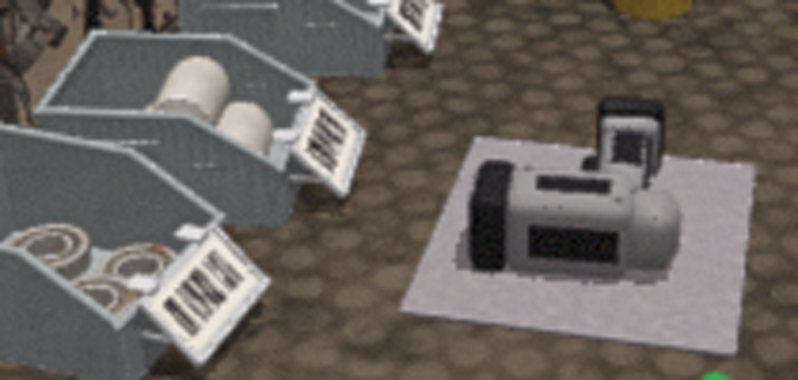

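The crop confirms the target: the middle bin holds white cylinders, with its label card at crop (290,245), i.e. pixel (293,199). The grey scanner's nose is at crop (217,375) and points toward the bins. Its trigger is at crop (280,445) and its foot at (358,465). Next I'll measure them.

```bash
cat > h.py <<'E'
import numpy as np,cv2
def cloud(f):
    z=f["z_map"];h,w=z.shape;fl=h/2/np.tan(np.radians(f["vertical_fov"]/2))
    v,u=np.mgrid[:h,:w];P=np.stack([(u-f["cx"])/fl*z,(v-f["cy"])/fl*z,z],-1)
    T=f["cam_to_world"];return P@T[:3,:3].T+T[:3,3]
E
python3 - <<'E'
from h import *
f=np.load("top0.npz");P=cloud(f);np.set_printoptions(precision=1,suppress=True)
def at(x,y):return P[int(round(125+y/3.3)),int(round(205+x/3.3))]
for n,p in dict(nose=(217,376),trig=(282,443),handle=(300,470),foot=(358,465),headmid=(217,440),back=(220,515),matTL=(137,348),matTR=(378,346),matBR=(384,566),matBL=(137,571),cardTL=(245,222),cardTR=(333,212),cardBR=(338,260),cardBL=(248,270)).items():print(n,at(*p))
S=P[225:300,250:325].reshape(-1,3);S=S[(S[:,2]>20)]
print("n",len(S),S.min(0),S.max(0),"rect",cv2.minAreaRect(S[:,:2].astype(np.float32)))
for lo in(48,):
    T=S[S[:,2]>lo];
    H=T[T[:,1]>T[:,1].mean()-0]
    F=S[(S[:,2]>50)&(S[:,1]<S[:,1].min()+22)];print("foot",F.mean(0),F.min(0),F.max(0))
    H=S[S[:,1]>S[:,1].max()-50];print("head",H.min(0),H.max(0),cv2.minAreaRect(H[:,:2].astype(np.float32)))
# card
for name,box in(("top",(255,330,215,268)),):
    x0,x1,y0,y1=box
    q=P[int(125+y0/3.3)+2:int(125+y1/3.3)-2,int(205+x0/3.3):int(205+x1/3.3)].reshape(-1,3)
    c=q.mean(0);n=np.linalg.svd(q-c)[2][2];n*=np.sign(n[2]);print("card top",c,n,q.std(0))
g=np.load("side0.npz");Q=cloud(g)
for n,(x,y) in dict(TL=(318,92),T=(362,142),B=(345,195),L=(297,150),mid=(332,147)).items():
    print("side",n,Q[int(round(180+y/3.8)),int(round(170+x/3.8))])
q=Q[205:229,251:263].reshape(-1,3);m=(q[:,2]>5)&(q[:,2]<65);
import itertools
q=np.array([Q[int(180+y/3.8),int(170+x/3.8)] for x in range(318,346,3) for y in range(128,165,3)])
c=q.mean(0);n=np.linalg.svd(q-c)[2][2];print("card side",c,n*np.sign(n[2]))
E
```

```text
nose [512.9  43.5  60.3]
trig [463.9 -14.5  39.3]
handle [441.3 -32.8  53.5]
foot [447.3 -79.3  61.3]
headmid [459.4  38.6  61.9]
back [397.1  30.3  55.1]
matTL [543.  119.3   4. ]
matTR [562.8 -96.9  -2.5]
matBR [ 367.3 -112.4   -1.6]
matBL [346.3  98.7   4.3]
cardTL [654.9  33.4  49.1]
cardTR [671.  -44.4  47.9]
cardBR [639.  -52.5  -1.4]
cardBL [618.8  27.6  14.3]
n 1304 [325.  -89.   20.9] [ 523.4   74.7 1203.1] rect ((443.4023742675781, 15.064498901367188), (177.89453125, 161.32945251464844), 51.8582649230957)
foot [448.2 -77.8  57.2] [428.5 -89.   50.5] [470.  -67.1  62.5]
head [393.1  24.9  25.3] [523.4  74.7  65.6] ((457.32550048828125, 45.88761901855469), (130.15960693359375, 48.28498077392578), 5.060465335845947)
card top [643.4  -8.5  43. ] [1.  0.1 0.3] [28.5 19.4 99.5]
side TL [ 701.8 -129.8    0.3]
side T [630.2 -39.7  17. ]
side B [624.2   4.9   0.2]
side L [646.8  30.6  46.1]
side mid [637.1  -2.5  29.8]
card side [636.2   0.4  34.5] [0.9 0.4 0. ]
```

```bash
cat >> h.py <<'E'
def fit_scanner(S,x0):
    # S: world xy of points on the scanner; match its outline on a 2 mm grid (IoU)
    from scipy.optimize import brute
    rects=[(-60,69,21,75),(-38,-6,-57,26),(-6,6,-26,18),(-47,-1,-75,-57)]
    N=150;o=np.array([x0[0]-150,x0[1]-150])
    m=np.zeros((N,N),np.uint8)
    for p in ((S-o)/2).astype(int):
        if (p>=0).all() and (p<N).all(): m[p[1],p[0]]=1
    m=cv2.morphologyEx(m,cv2.MORPH_CLOSE,np.ones((3,3),np.uint8))
    def cost(a):
        t=np.zeros((N,N),np.uint8);c,s=np.cos(a[2]),np.sin(a[2])
        for x1,x2,y1,y2 in rects:
            k=np.array([(x1,y1),(x2,y1),(x2,y2),(x1,y2)])@np.array([[c,s],[-s,c]])+a[:2]
            cv2.fillConvexPoly(t,np.round((k-o)/2*16).astype(np.int32),1,shift=4)
        return -(t&m).sum()/(t|m).sum()
    x=x0
    for d,n in(((16,16,.15),9),((4,4,.04),9)):
        x=brute(cost,[slice(x[i]-d[i],x[i]+d[i],n*1j) for i in range(3)],finish=None)
    return x,cost(x)
def card(P,mask):
    q=P[mask]
    for _ in range(4):
        c=np.median(q,0);n=np.linalg.svd(q-q.mean(0),full_matrices=False)[2][2];q=q[abs((q-q.mean(0))@n)<6]
    n*=np.sign(n[2]);return q.mean(0),n,q.min(0),q.max(0),len(q)
E
python3 - <<'E'
from h import *
np.set_printoptions(precision=2,suppress=True)
C=[];Ss=[]
for nm in("top","side"):
    f=np.load(nm+"0.npz");P=cloud(f);ok=f["z_map"]>0;I=f["pixels"].astype(int)
    R=ok&(P[...,0]>350)&(P[...,0]<560)&(P[...,1]>-110)&(P[...,1]<115)&(P[...,2]>20)&(P[...,2]<75)
    S=P[R];Ss.append(S);print(nm,len(S),fit_scanner(S[:,:2],[455,0,.1]))
    m=ok&(P[...,0]>600)&(P[...,0]<672)&(P[...,1]>-55)&(P[...,1]<42)&(P[...,2]>10)&(P[...,2]<60)
    # keep card: near the 45deg plane
    print("card",card(P,m))
    w=m&(I.min(-1)>185);
    q=P[w];print("white",len(q),q.mean(0),q.min(0),q.max(0),cv2.minAreaRect(q[:,:2].astype(np.float32)))
S=np.vstack(Ss);print(fit_scanner(S[:,:2],[455,0,.1]))
E
```

```text
top 1288 (array([435.  ,  20.  ,   0.14]), np.float64(4345522749990471.0))
card (array([645.33,  -4.94,  34.77]), array([-0.67, -0.15,  0.73]), array([616.77, -51.45,  12.07]), array([671.35,  41.97,  56.85]), 476)
white 418 [646.27  -4.43  35.52] [616.77 -51.45  11.12] [671.87  41.97  57.91] ((646.2750854492188, -4.471508026123047), (50.15850830078125, 90.75312042236328), 7.310087203979492)
side 1612 (array([435.  ,  20.  ,   0.14]), np.float64(4705802059619784.0))
card (array([643.56,  -4.52,  34.82]), array([-0.65, -0.14,  0.74]), array([614.7 , -52.89,  16.31]), array([671.86,  41.53,  54.02]), 361)
white 165 [642.61  -4.08  34.15] [616.45 -49.    16.36] [671.34  36.79  53.98] ((647.6478881835938, -4.688301086425781), (48.35112380981445, 88.41644287109375), 13.494898796081543)
(array([435.  ,  20.  ,   0.14]), np.float64(4317047524855967.5))h.py:20: RuntimeWarning: overflow encountered in scalar negative
  return -(t&m).sum()/(t|m).sum()
```

```bash
sed -i 's/return -(t&m).sum()\/(t|m).sum()/return -float((t\&m).sum())\/float((t|m).sum())/' h.py
python3 - <<'E'
from h import *
np.set_printoptions(precision=3,suppress=True)
Ss=[]
for nm in("top","side"):
    f=np.load(nm+"0.npz");P=cloud(f);ok=f["z_map"]>0
    R=ok&(P[...,0]>350)&(P[...,0]<560)&(P[...,1]>-110)&(P[...,1]<115)&(P[...,2]>20)&(P[...,2]<75)
    S=P[R];Ss.append(S);print(nm,fit_scanner(S[:,:2],[455,0,.1]))
    m=ok&(abs(P[...,2]-4)<6)&(f["pixels"].min(-1)>130)&(P[...,0]>320)&(P[...,0]<590)&(abs(P[...,1])<140)
    print("mat",cv2.minAreaRect(P[m][:,:2].astype(np.float32)))
S=np.vstack(Ss);print(fit_scanner(S[:,:2],[455,0,.1]))
E
```

```text
top (array([460.   , -10.   ,   0.165]), -0.8387769284225156)
mat ((454.9818420410156, 2.7455215454101562), (201.2623748779297, 220.67138671875), 5.8955159187316895)
side (array([459.   ,  -7.   ,   0.155]), -0.7133891213389121)
mat ((454.3955383300781, 2.840240478515625), (199.28561401367188, 223.8958740234375), 5.532464027404785)
(array([460.   , -10.   ,   0.165]), -0.8721050812305565)
```

Scanner origin is about (460,-10) with yaw about 0.15, and the sizes and mat fit that. The filter card centre is about (644,-4.7,34.5) with normal (-.66,-.145,.735). That is 45° up, as specified. First I'll turn the tool, then cross.

```bash
python3 -m inch '[[0,0,0.038,0,0.5,0,0],[0,0,0.038,0,0.5,0,0],[0,0,0.038,0,0.5,0,0],[0,0,0.038,0,0,0,0],[0,0,0.038,0,0,0,0],[0,0,0.038,0,0,0,0],[0,0,0.038,0,0,0,0],[0,0,0.038,0,0,0,0]]' 40
python3 -m inch '[[0,0,0.033,-1,0,0,0],[0,0,0.033,-1,0,0,0],[0,0,0,-1,0,0,0],[0,0,0,-1,0,0,0],[0,0,0,-1,0,0,0],[0,0,0,-1,0,0,0],[0,0,0,-1,0,0,0],[0,0,0,-1,0,0,0]]'
python3 -m inch '[[0,0,0,-1,1,0,0],[0,0,0,-1,1,0,0],[0,0,0,-1,1,0,0],[0,0,0,-1,1,0,0],[0,0,0,-1,1,0,0],[0,0,0,-1,1,0,0],[0,0,0,-1,0,0,0],[0,0,0,-1,0,0,0]]'
```

```text
clock: 0.77
eef_pos: [164.7, 641.0, 252.7]
tcp_rot: [-3.141, 0.001, 1.936]
contact_force: [-0.2, -0.4, 0.3]
opening: 0.997
grasp_force: 0.0
clock: 1.43
eef_pos: [204.8, 444.4, 253.0]
tcp_rot: [-3.141, 0.0, 1.735]
contact_force: [1.1, 0.5, -0.0]
opening: 1.002
grasp_force: 0.0
clock: 2.1
eef_pos: [386.6, 271.6, 252.9]
tcp_rot: [-3.141, 0.0, 1.733]
contact_force: [0.4, -0.1, -1.6]
opening: 0.999
grasp_force: 0.0
```

```bash
python3 -m inch '[[0,0,0,-1,0,0,0],[0,0,0,-1,0,0,0],[0,0,0,-1,0,0,0],[0,0,0,-1,0,0,0],[0,0,0,-1,0,0,0],[0,0,0,-1,0,0,0],[0,0,0,-1,0.2,0,0],[0,0,0,-1,0.2,0,0]]'
python3 -m inch '[[0,0,0,-1,0,0,0],[0,0,0,-1,0,0,0],[0,0,0,-1,0,0.5,0],[0,0,0,-0.5,0,1,0],[0,0,0,0,0,1,0],[0,0,0,0,0,1,0],[0,0,0,0,0,0,0],[0,0,0,0,0,0,0]]'
python3 - <<'E'
from rig import r, grab_frame
from h import *
s=r.sense();print(s["eef_pos"],s["tcp_rot"])
f=grab_frame("side");im=f["pixels"][160:320,240:440,::-1]
cv2.imwrite("pics/pre.png",cv2.resize(im,None,fx=3.5,fy=3.5,interpolation=cv2.INTER_CUBIC))
E
```

```text
clock: 2.77
eef_pos: [427.7, 76.0, 253.2]
tcp_rot: [-3.141, -0.0, 1.735]
contact_force: [0.8, -0.2, -0.8]
opening: 0.999
grasp_force: 0.0
clock: 3.43
eef_pos: [441.1, -9.1, 165.1]
tcp_rot: [-3.138, -0.001, 1.734]
contact_force: [-0.0, -0.7, -0.3]
opening: 1.0
grasp_force: 0.0
[441.14108437  -9.11348693 165.1317611 ] [-3.13836241e+00 -6.47125501e-04  1.73422057e+00]
```

View pics/pre.png

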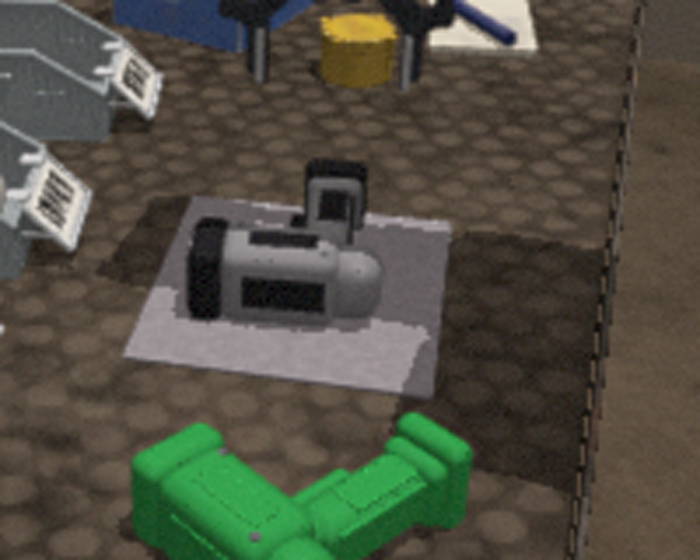

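The fingers at (260,50) and (405,60) straddle the handle in line. Now down and close.

```bash
python3 -m inch '[[0,0,0,-0.33,0,1,0],[0,0,0,0,0,1,0],[0,0,0,0,0,1,0],[0,0,0,0,0,1,0],[0,0,0,0,0,0.7,0],[0,0,0,0,0,0.54,0],[0,0,0,0,0,0,0],[0,0,0,0,0,0,0]]'
python3 -m inch '[[0,0,0,0,0,0,0.2],[0,0,0,0,0,0,0.3],[0,0,0,0,0,0,0.4],[0,0,0,0,0,0,0.45],[0,0,0,0,0,0,0.5],[0,0,0,0,0,0,0.6],[0,0,0,0,0,0,0.7],[0,0,0,0,0,0,0.8]]' 40
python3 -m inch '[[0,0,0,0,0,0,0.8],[0,0,0,0,0,0,0.8],[0,0,0,0,0,0,0.8],[0,0,0,0,0,0,0.8]]'
```

```text
clock: 4.15
eef_pos: [444.4, -17.1, 35.7]
tcp_rot: [3.141, 0.0, 1.735]
contact_force: [0.2, -0.5, 0.5]
opening: 0.997
grasp_force: 0.0
clock: 4.82
eef_pos: [443.3, -17.3, 35.4]
tcp_rot: [-3.141, 0.0, 1.735]
contact_force: [-3.6, -0.7, 13.1]
opening: 0.435
grasp_force: 38.8
clock: 5.15
eef_pos: [443.3, -17.3, 35.4]
tcp_rot: [-3.141, 0.0, 1.735]
contact_force: [-4.0, -1.2, 13.0]
opening: 0.436
grasp_force: 38.8
```

Grip is closed at 37 mm, so the trigger is squeezed. Lift, and shift right at the same time.

```bash
python3 -m inch '[[0,0,0,0,0,-0.3,0.8],[0,0,0,0,0,-0.6,0.8],[0,0,0,0,0,-0.8,0.8],[0,0,0,0,0,-0.8,0.8],[0,0,0,-0.6,0,-0.8,0.8],[0,0,0,-0.8,0,-0.8,0.8],[0,0,0,-0.8,0,-0.6,0.8],[0,0,0,-0.6,0,-0.4,0.8]]'
python3 -m inch '[[0.03,0,0,0,0,0,0.8],[0.03,0,0,0,0,0,0.8],[0.03,0,0,0,0,0,0.8],[0.03,0,0,0,0,0,0.8],[0.03,0,0,0,0,0,0.8],[0.03,0,0,0,0,0,0.8],[0.03,0,0,0,0,0,0.8],[0.03,0,0,0,0,0,0.8]]'
cat > go.py <<'E'
from rig import r
from h import *
from scipy.spatial.transform import Rotation as R
import sys
def plan(p,yaw,tilt):
    # remaining: tool turn (fs pi) and shift in present tool axes (fs 25 mm)
    s=r.sense();A=R.from_euler("xyz",s["tcp_rot"])
    a=yaw;d=np.array([np.cos(tilt)*np.cos(a),np.cos(tilt)*np.sin(a),-np.sin(tilt)]);x=np.array([-np.sin(a),np.cos(a),0])
    B=R.from_matrix(np.c_[x,d,np.cross(x,d)])
    print("turn/pi",np.round((A.inv()*B).as_rotvec()/np.pi,4),"shift now",np.round(A.inv().apply(p-s["eef_pos"])/25,2),"shift after turn",np.round(B.inv().apply(p-s["eef_pos"])/25,2),s["opening"],s["grasp_force"],s["qpos"].round(2))
plan(np.array([float(v) for v in sys.argv[1:4]]),float(sys.argv[4]),float(sys.argv[5]))
E
python3 go.py 512.7 -86.2 184.7 .21 .785
```

```text
clock: 5.82
eef_pos: [455.4, -87.5, 164.2]
tcp_rot: [3.14, 0.001, 1.735]
contact_force: [0.5, 0.5, -2.7]
opening: 0.434
grasp_force: 40.9
clock: 6.48
eef_pos: [455.4, -86.2, 162.6]
tcp_rot: [-2.384, 0.0, 1.734]
contact_force: [-0.4, -0.7, -2.5]
opening: 0.438
grasp_force: 40.8
turn/pi [ 0.0088 -0.0102 -0.0107] shift now [-0.37  1.04 -2.2 ] shift after turn [-0.48  0.96 -2.21] 0.4375132942574649 40.81602394580841 [-0.08  0.62  1.64 -0.16  1.62 -0.18]
```

```bash
python3 -m inch '[[0.009,-0.01,-0.011,0,0,0,0.8],[0,0,0,-0.1,0.2,-0.4,0.8],[0,0,0,-0.1,0.2,-0.5,0.8],[0,0,0,-0.1,0.2,-0.5,0.8],[0,0,0,-0.1,0.2,-0.4,0.8],[0,0,0,-0.08,0.16,-0.4,0.8],[0,0,0,0,0,0,0.8],[0,0,0,0,0,0,0.8]]'
python3 go.py 512.7 -86.2 184.7 .21 .785
python3 - <<'E'
from rig import r, grab_frame
from h import *
from scipy.spatial.transform import Rotation as R
np.set_printoptions(precision=2,suppress=True)
s=r.sense();A=R.from_euler("xyz",s["tcp_rot"]).as_matrix();p=s["eef_pos"]
for nm in("side","top"):
    f=grab_frame(nm);P=cloud(f);ok=f["z_map"]>0
    if nm=="side":cv2.imwrite("pics/scan.png",cv2.resize(f["pixels"][100:300,160:400,::-1],None,fx=3,fy=3,interpolation=cv2.INTER_CUBIC))
    m=ok&(P[...,0]>600)&(P[...,0]<672)&(P[...,1]>-55)&(P[...,1]<42)&(P[...,2]>10)&(P[...,2]<60)
    if m.sum()>30:print(nm,"card",card(P,m))
    Q=(P-p)@A; q=Q[ok&(Q[...,0]>28)&(Q[...,0]<85)&(abs(Q[...,1])<110)&(abs(Q[...,2])<45)]
    print("head in tool",len(q),np.percentile(q,[1,99],axis=0))
E
```

```text
clock: 7.15
eef_pos: [511.8, -86.3, 184.4]
tcp_rot: [-2.361, -0.001, 1.782]
contact_force: [-0.5, -0.9, -3.0]
opening: 0.434
grasp_force: 41.4
turn/pi [0.0013 0.     0.0007] shift now [-0.    0.02 -0.03] shift after turn [-0.    0.02 -0.03] 0.4344873164016792 41.40361547470093 [-0.06  0.68  1.49 -0.19  1.74 -0.22]
side card (array([643.4 ,  -4.22,  34.81]), array([-0.65, -0.14,  0.74]), array([614.24, -53.75,  16.4 ]), array([671.37,  40.48,  53.67]), 356)
head in tool 1291 [[ 39.77 -40.12 -24.79]
 [ 80.49  83.45  29.61]]Traceback (most recent call last):
  File "<stdin>", line 12, in <module>
    return _quantile_unchecked(
        a, q, axis, out, overwrite_input, method, keepdims, weights)
    return _ureduce(a,
                    func=_quantile_ureduce_func,
    ...<5 lines>...
                    overwrite_input=overwrite_input,
                    method=method)
    r = func(a, **kwargs)
    result = _quantile(arr,
                       quantiles=q,
    ...<2 lines>...
                       out=out,
                       weights=wgt)
    slices_having_nans = np.isnan(arr[-1, ...])
                                  ~~~^^^^^^^^^
IndexError: index -1 is out of bounds for axis 0 with size 0
```

View pics/scan.png

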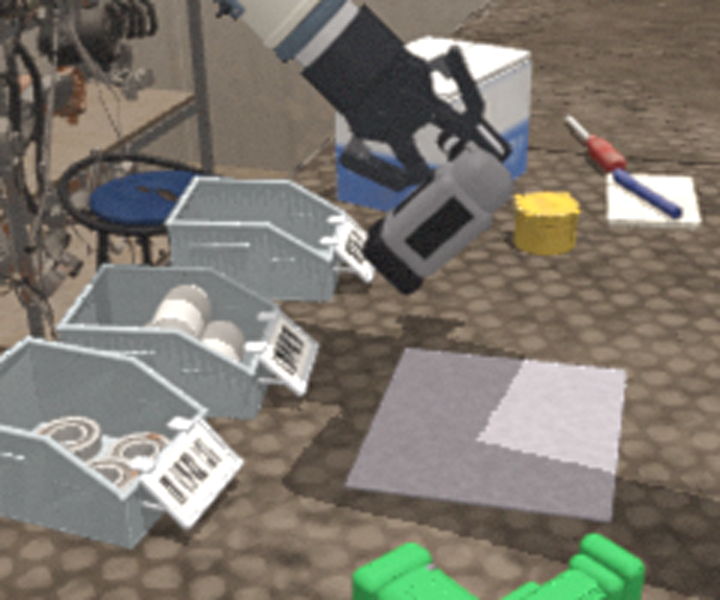

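The picture shows the scanner's nose at (395,270) aimed down at the filter label at (290,355). The measured head in tool axes agrees with the grip to a few mm. Hold.

```bash
for i in 1 2 3 4; do python3 -m inch '[[0,0,0,0,0,0,0.8],[0,0,0,0,0,0,0.8],[0,0,0,0,0,0,0.8],[0,0,0,0,0,0,0.8],[0,0,0,0,0,0,0.8],[0,0,0,0,0,0,0.8],[0,0,0,0,0,0,0.8],[0,0,0,0,0,0,0.8]]'|head -3; done
python3 go.py 455 -40 100 .10 0
```

```text
clock: 7.92
eef_pos: [512.0, -86.4, 184.3]
tcp_rot: [-2.359, -0.001, 1.781]
clock: 8.58
eef_pos: [512.0, -86.4, 184.4]
tcp_rot: [-2.359, -0.001, 1.781]
clock: 9.25
eef_pos: [512.0, -86.4, 184.4]
tcp_rot: [-2.359, -0.001, 1.781]
clock: 9.92
eef_pos: [511.9, -86.4, 184.4]
tcp_rot: [-2.359, -0.001, 1.781]
turn/pi [-0.2488  0.0133  0.0335] shift now [2.29 1.08 3.69] shift after turn [ 2.07 -2.08  3.37] 0.43203117151872233 41.406463980674744 [-0.06  0.68  1.48 -0.19  1.74 -0.22]
```

Held for over 2.7 s. Level it out and return above the mat.

```bash
python3 -m inch '[[-0.0311,0.0017,0.0042,0,-0.4,0,0.8],[-0.0311,0.0017,0.0042,0,-0.4,0,0.8],[-0.0311,0.0017,0.0042,0,0,0,0.8],[-0.0311,0.0017,0.0042,0,0,0,0.8],[-0.0311,0.0017,0.0042,0,0,0,0.8],[-0.0311,0.0017,0.0042,0,0,0,0.8],[-0.0311,0.0017,0.0042,0,0,0,0.8],[-0.0311,0.0017,0.0042,0,0,0,0.8]]'
python3 -m inch '[[0,0,0,0,0,0,0.8],[0,0,0,0,0,0,0.8]]'|head -3
python3 go.py 436.2 -3.6 100 .10 0
```

```text
clock: 10.58
eef_pos: [497.4, -89.5, 198.5]
tcp_rot: [3.136, -0.0, 1.669]
contact_force: [-0.3, 0.4, -3.5]
opening: 0.432
grasp_force: 41.9
clock: 10.75
eef_pos: [496.2, -89.6, 198.3]
tcp_rot: [-3.14, -0.001, 1.67]
turn/pi [-0.0006 -0.0002 -0.0004] shift now [ 3.66 -2.04  3.94] shift after turn [ 3.66 -2.05  3.93] 0.4364899915119271 41.902116537094116 [-0.18  0.23  1.94 -0.    0.97 -0.28]
```

```bash
python3 -m inch '[[0,0,0,0.6,-0.3,0,0.8],[0,0,0,0.8,-0.4,0.5,0.8],[0,0,0,0.8,-0.5,0.7,0.8],[0,0,0,0.8,-0.5,0.8,0.8],[0,0,0,0.66,-0.34,0.8,0.8],[0,0,0,0,0,0.7,0.8],[0,0,0,0,0,0.43,0.8],[0,0,0,0,0,0,0.8]]'
python3 -m inch '[[0,0,0,0,0,0,0.8],[0,0,0,0,0,0,0.8]]'|head -3
python3 go.py 436.2 -3.6 35.4 .10 0
python3 - <<'E'
from rig import r, grab_frame
from h import *
from scipy.spatial.transform import Rotation as R
s=r.sense();A=R.from_euler("xyz",s["tcp_rot"]).as_matrix();p=s["eef_pos"]
f=grab_frame("side");P=cloud(f);ok=f["z_map"]>0
Q=(P-p)@A; q=Q[ok&(Q[...,0]>28)&(Q[...,0]<85)&(abs(Q[...,1])<110)&(abs(Q[...,2])<45)]
print(len(q),np.percentile(q,[1,50,99],axis=0).round(1))
# top of head: world z vs tool y and x
t=q[q[:,2]<-18];c=np.linalg.lstsq(np.c_[t[:,:2],np.ones(len(t))],t[:,2],rcond=None)[0];print("top plane z=",c.round(3),len(t))
cv2.imwrite("pics/pl.png",cv2.resize(f["pixels"][140:320,220:420,::-1],None,fx=3,fy=3,interpolation=cv2.INTER_CUBIC))
E
```

```text
clock: 11.42
eef_pos: [436.4, -2.4, 97.4]
tcp_rot: [-3.136, -0.001, 1.672]
contact_force: [-0.4, 0.1, -2.6]
opening: 0.432
grasp_force: 42.0
clock: 11.58
eef_pos: [438.4, -3.1, 99.9]
tcp_rot: [-3.141, -0.001, 1.671]
turn/pi [-0.0001 -0.0002 -0.0001] shift now [-0.01 -0.09  2.58] shift after turn [-0.01 -0.09  2.58] 0.43450653457346067 41.94636046886444 [-0.01  0.3   2.15  0.    0.7  -0.11]
1552 [[ 35.1 -39.4 -25.6]
 [ 74.6  25.2  -8.7]
 [ 80.2  86.9  27.2]]
top plane z= [ 6.6000e-02 -1.3000e-02 -2.6148e+01] 518
```

View pics/pl.png

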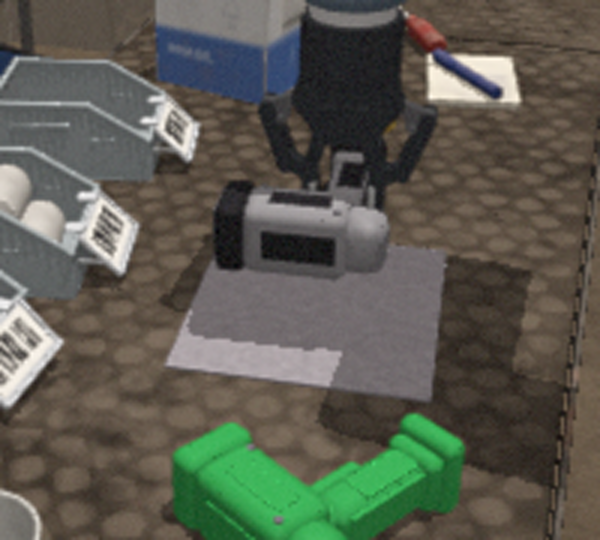

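The scanner is level above the mat: head at (300,230), with the mat from (165,365) to (445,250). Lower it gently.

```bash
python3 -m inch '[[0,0,0,0,-0.08,0.6,0.8],[0,0,0,0,0,0.6,0.8],[0,0,0,0,0,0.5,0.8],[0,0,0,0,0,0.4,0.8],[0,0,0,0,0,0.2,0.8],[0,0,0,0,0,0.1,0.8],[0,0,0,0,0,0,0.8],[0,0,0,0,0,0,0.8]]'
python3 -m inch '[[0,0,0,0,0,0.06,0.8],[0,0,0,0,0,0.06,0.8],[0,0,0,0,0,0.04,0.8],[0,0,0,0,0,0,0.8],[0,0,0,0,0,0,0.8]]'
```

```text
clock: 12.3
eef_pos: [436.0, -3.5, 39.9]
tcp_rot: [3.141, -0.001, 1.67]
contact_force: [-0.1, 0.5, -2.1]
opening: 0.434
grasp_force: 41.9
clock: 12.72
eef_pos: [435.8, -3.5, 35.7]
tcp_rot: [3.141, -0.001, 1.67]
contact_force: [-0.4, 0.6, -1.2]
opening: 0.434
grasp_force: 42.0
```

```bash
python3 -m inch '[[0,0,0,0,0,0.03,0.8],[0,0,0,0,0,0.03,0.8],[0,0,0,0,0,0,0.8],[0,0,0,0,0,0,0.8]]' | grep -E "eef|contact"
python3 -m inch '[[0,0,0,0,0,0,0.55],[0,0,0,0,0,0,0.5],[0,0,0,0,0,0,0.45],[0,0,0,0,0,0,0.4],[0,0,0,0,0,0,0.3],[0,0,0,0,0,0,0.1],[0,0,0,0,0,0,0],[0,0,0,0,0,0,0]]' 20
python3 -m inch '[[0,0,0,0,0,0,0],[0,0,0,0,0,0,0],[0,0,0,0,0,-0.4,0],[0,0,0,0,0,-1,0],[0,0,0,0,0,-1,0],[0,0,0,0,0,-1,0],[0,0,0,0,0,-1,0],[0,0,0,0,0,-1,0]]'
python3 -m inch '[[0,0,0,-1,0,-1,0],[0,0,0,-1,0,-1,0],[0,0,0,-1,0,0,0],[0,0,0,-1,0,0,0],[0,0,0,-1,0,0,0],[0,0,0,-1,0,0,0],[0,0,0,0,0,0,0],[0,0,0,0,0,0,0]]'
python3 - <<'E'
from rig import r, grab_frame
from h import *
f=grab_frame("top");P=cloud(f);ok=f["z_map"]>0
S=P[ok&(P[...,0]>350)&(P[...,0]<560)&(P[...,1]>-85)&(P[...,1]<115)&(P[...,2]>20)&(P[...,2]<75)];print(fit_scanner(S[:,:2],[455,3,.1]))
f=grab_frame("side")
cv2.imwrite("pics/end.png",cv2.resize(f["pixels"][140:340,180:440,::-1],None,fx=2.9,fy=2.9))
E
```

```text
eef_pos: [435.8, -3.5, 35.4]
contact_force: [-6.2, 0.2, 28.2]
clock: 13.72
eef_pos: [435.6, -3.5, 34.0]
tcp_rot: [-3.142, -0.001, 1.67]
contact_force: [-0.1, -1.2, 0.6]
opening: 1.002
grasp_force: 0.0
clock: 14.38
eef_pos: [435.3, -3.6, 171.0]
tcp_rot: [3.141, -0.001, 1.67]
contact_force: [-0.1, -0.4, -1.1]
opening: 1.005
grasp_force: 0.0
clock: 15.05
eef_pos: [450.2, -153.7, 219.5]
tcp_rot: [3.141, -0.001, 1.668]
contact_force: [-0.6, 0.9, -0.3]
opening: 0.995
grasp_force: 0.0
(array([4.50e+02, 2.00e+00, 7.25e-02]), -0.8426378227494766)
```

View pics/end.png

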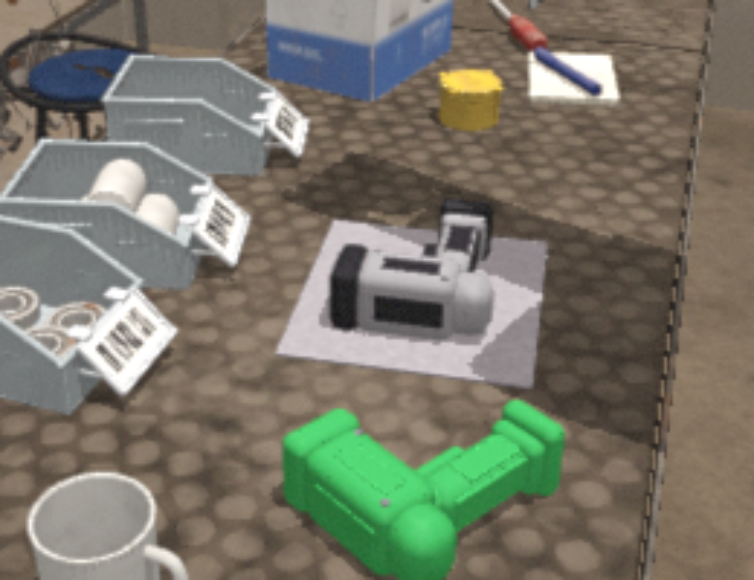

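The scanner lies on its side, fully on the mat (head at (410,290), foot at (465,215)). The bins and other items look undisturbed and the gripper is clear. I'll hand it in.

```bash
python3 -c "
from rig import r
print(r.sign_off())"
```

```text
the job is handed in; nothing more can be done
None
```

I held the scanner, trigger squeezed, square on the fuel filter label at about 12 cm for 2.7 s, then laid it on its side fully on the mat, let go and handed the job in at about 15 s; the rig shows no read signal, so the scan itself is unconfirmed.

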